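# Slide the bedside tray past the lamp to the bed edge

## Task

Push the wooden catch-all tray, with the wristwatch lying in it, through the gap between the reading lamp's round foot and the alarm clock, and on until its leading end rests flush against the low rail along the bed-side edge of the table, where it can be reached from bed. Slide it with the fingers only: do not lift or tip it, keep the watch in it, do not ram the lamp or the clock, and leave everything else on the table where it is.

Things in the scene. Friction and masses are not known exactly. Their poses are not given: they have to be found in the camera images.
- tray: loose open wooden tray, 110 (own x) by 140 (own y) by 22 mm high, upright walls 6 mm thick, dark floor 6 mm thick, 0.2 to 0.45 kg, sliding friction about 0.5 to 0.7; it starts on the +y side of lamp and clock, its own -y end (a 110 mm side) roughly facing the gap; origin: centre of its underside, z up
- watch: loose wristwatch with a closed steel bracelet, about 60 mm across and 34 mm high, lying on its side inside the tray (head towards one side); origin: centre of its underside; it rides along in the tray
- lamp: cream reading lamp, stands firm: round foot, radius 80 mm, upright side 20 mm high, middle 29 mm. Brass stem 48 mm from the centre on its own +x, 220 mm high; small shade 145 to 215 mm up, out to own x 165 mm, y -75 to 25 mm. Origin: centre of the foot's underside. The clock stands on its own -x side; the gap is crossed along the lamp's own -y, to the bed
- clock: black square radio alarm clock, stands firm, 90 by 90 mm, 58 mm high with its buttons, sides parallel to the lamp's own x and y, green display on its -y (bed) side; origin: centre of its underside. Its +x face is one wall of the gap: 120 to 126 mm clear to the lamp's foot
- rail_face (a point): point at half height on the inner (+y) face of the low grey wooden rail, 28 mm high and 16 mm thick, fixed along the table's bed-side (-y) edge; it runs 800 mm along x, 400 mm either way from this point; its face is upright and looks to +y; does not move
- coaster: loose square beige coaster, 100 by 100 by 9 mm, under the mug; origin: centre of its underside
- mug: loose blue mug, radius 40 mm, 92 mm high, handle at own +y, standing on the coaster; origin: centre of its underside
- cream_jar: loose pink round jar with a white cap, radius 30 mm, 52 mm high; origin: centre of its underside
- glasses_case: loose dark green spectacle case, 60 (own x) by 160 (own y) by 36 mm high; origin: centre of its underside
- book: loose red hardback book, 131 (own x) by 200 (own y) by 26 mm high, lying flat; origin: centre of its underside
Mind the look-alikes: they are no part of the job. Several things have the shape of the tray; the one meant has the colours described above. Of the things that look like the watch, the larger one is meant.

How it is judged (in metres and radians):
On the way:
1. the tray is in the gap between the lamp's foot and the clock (y of tray in the frame of lamp between -0.05 and 0.03 m and x of tray in the frame of lamp between -0.16 and -0.125 m).
At the end, for the whole second after the job is handed in: the tray lies flat and still with its 110 mm end against the bed-side rail (its centre within 77 mm of the rail's face, so at most 7 mm off touching), square to the rail within 0.08 rad, with the watch still in it (y of tray in the frame of rail_face below 0.077 m and angle between the x axis of tray and the x axis of rail_face, either way round below 0.08 rad and angle between tray's own z axis and vertical below 0.05 rad and height (world z) of tray below 0.006 m and linear speed of tray below 0.01 m/s and horizontal distance between watch and tray below 0.065 m and z of watch in the frame of tray below 0.03 m).
It fails at once if the tray is lifted (more than 8 mm) or tipped (more than 0.12 rad) (height (world z) of tray above 0.008 m or angle between tray's own z axis and vertical above 0.12 rad).
It fails at once if the tray is pushed with the arm or the gripper's body instead of the fingers (more than 3 N) (contact force between the arm and tray above 3 N).
It fails at once if the lamp or the clock is rammed (more than 25 N) (contact force between any of lamp, clock and anything else above 25 N).
It fails at once if the watch leaves the tray (horizontal distance between watch and tray above 0.08 m or z of watch in the frame of tray above 0.04 m).
It fails at once if a bystander (mug, coaster, jar, glasses case, book) is moved more than 25 mm or the mug tipped (distance of any of mug, coaster, cream_jar, glasses_case, book from where it was at the start of the episode above 0.025 m or angle between mug's own z axis and vertical above 0.4 rad).
It also fails if it takes over 67 s, if anything falls off the work surface, if the arm or the gripper's body presses on something with over 40 N, if the wrist force passes 120 N, or if a joint passes its speed limit or range.

## Robot

A 6-joint arm with a two-finger parallel gripper is mounted at the origin on the work surface. World frame = base frame: x ahead of the robot, y to its left, z up, the work surface at z = 0. Lengths are in mm, angles in rad, forces in N, time in s.
With the tool pointing down it reaches from about 350 to 775 mm from the base axis. Payload 7.3 kg.
Tool frame: the origin (TCP) lies on the centre line of the jaws, within the pads' length; the fingertips stand bot.tip_reach ahead of it and the grasp point (between the pads) lies 6 mm ahead of it (bot.tip_reach is the distance from the TCP to the fingertips, in mm); z points along the fingers, y is the direction in which the jaws open and shut (so a half turn about z gives the same grasp; the last joint's range is limited). The gripper opens to 92 mm and grips with 3 to 60 N. Pads are 19 mm wide; open, the fingers measure 130 mm over their backs; the gripper's body (75 mm by 190 mm) begins 47 mm behind the grasp point.
Start: joints at [-0.146, 0.342, 1.524, -0, 1.275, -0.146], TCP at [525.017, 0.02, 251.741] pointing down, gripper open.
Joint ranges: [-2.53, 2.53], [-0.77, 2.02], [0.04, 2.7], [-1, 4.14], [0.28, 2.66], [-3.11, 3.11]. Speed limits (rad/s): [2.57, 2.57, 3.14, 3.14, 3.14, 3.14].

## Interface

Orientations are given as [roll, pitch, yaw] about the fixed x, y, z axes, in that order (R = Rz(yaw) Ry(pitch) Rx(roll)).
In Python, from plant import bot gives the robot as it stands.
- The arm moves only by the tool step_arm, never from a script. Its argument "deltas" is a list of rows, each a list of 6 numbers: the shift along the tool's x, y, z in mm, then the turn, a rotation vector about the tool's x, y, z in rad. A call has 1 to 5 rows; each row is the pose to reach, as a shift and turn from the pose commanded when the call began, along the tool's axes at that moment; what a row does not reach only later rows make up. A row lasts 1/12 s, in which the tool goes at most 41.7 mm and 7.16 degrees, less where a joint would pass 70% of its speed; a pose out of reach is approached as far as the arm can. A call with a gripper value outside its range is refused whole. "fingers" is the finger opening in mm, from 0 to 91.8, set as the call begins (left out, the last holds). The fingers move at their own pace and stop on an object; the grip force is fixed at half the most. Time passes only in rows, so rows that repeat a pose let the fingers close. It gives the time, the measured TCP pose, the force and the opening at its end, in the units of the state.
- bot.get_obs(): the state, without advancing time (a new reading comes with each control period).
- bot.capture(name): name is "scene" or "side" or "wrist"; returns a dict with "color" (420x560x3 uint8, red, green, blue), "fx", "fy", "cx", "cy" (pixels), "R" (3x3) and "t" (3): a world point X has camera coordinates R X + t. Camera axes: x right, y down, z forward; pixel columns grow to the right and rows downward; lengths in mm; the calibration is good to about 2 mm. A picture is of the moment at which its call begins. There is no depth.
- bot.close_job(): hands the job in, once; it reports no verdict.
Trained networks look in a picture, given as the dict that the camera call returned (one of the last four; its "shot" number tells which), for a name from the list of things; names that differ only in an ending like _2 or _b are one class to them, and where a whole thing is asked for, a point or a joint stands for the part that bears it (a point fixed in the world has none). Each returns a list of dicts, best first, with "p" (0 to 1); they miss things now and then, are a little off and sometimes report something else, mostly with a low value. They report only what shows in the picture. A call takes as long as a camera call. They do not tell look-alikes from the thing itself.
- bot.boxes_of(query, picture): "rect" ([centre column, centre row, width, height] in pixels, round what is visible of it).
The state is a dict: "time": time; "joint_positions": joint angles; "dq": joint speeds; "tau": joint torques, N m; "tool_pos": TCP position; "tcp_rot": TCP orientation; "contact_force": force on the tool from outside, world axes, zero at the start; "moment": the same for the moment, N m; "grip_width": finger opening in mm.
Only numpy, scipy, OpenCV 4.12 (cv2) and the standard library are available. Lean on these libraries where they do the work, as an engineer would, in place of code of your own. Each camera call takes 0.05 s, during which the arm holds its last target. There are 200 camera calls.

## Working session

There is one attempt and no reset: what is moved stays moved. The work goes in short steps, Python scripts to look and compute and a tool call to move; the robot and the scene stay as the last step left them, time stands still between calls to the robot, and variables do not carry over. Pictures are saved under pics/ and viewed, about 8 in all and at most 12, crops included, and the job is handed in when it is done.

Besides the shell and the picture viewer there is one more tool, called in YAML: its name, and indented under it one key for each argument. step_arm: Moves the arm, as the interface text tells. Its arguments: {"type":"object","properties":{"deltas":{"type":"array"},"fingers":{"type":"number"}},"required":["deltas"]}

```bash
mkdir -p pics; ls
cat > h.py <<'E'
import numpy as np, cv2
from plant import bot
def ray(p,u,v,z):
    R=np.array(p["R"]);t=np.array(p["t"]);c=-R.T@t
    d=R.T@np.array([(u-p["cx"])/p["fx"],(v-p["cy"])/p["fy"],1.])
    return c+d*(z-c[2])/d[2]
def proj(p,X):
    q=np.array(p["R"])@np.array(X,float)+np.array(p["t"])
    return np.array([p["fx"]*q[0]/q[2]+p["cx"],p["fy"]*q[1]/q[2]+p["cy"]])
def save(p,n,crop=None,s=1):
    im=cv2.cvtColor(p["color"],cv2.COLOR_RGB2BGR)
    if crop: x0,y0,x1,y1=crop; im=im[y0:y1,x0:x1]
    cv2.imwrite("pics/"+n,cv2.resize(im,None,fx=s,fy=s,interpolation=cv2.INTER_CUBIC))
E
python3 - <<'E'
from h import *
import pickle
P={}
for n in ["scene","side"]:
    p=bot.capture(n);P[n]=p;save(p,n+"0.png",None,1.4)
    print(n,np.round(-np.array(p["R"]).T@np.array(p["t"])))
    for q in ["tray","watch","lamp","clock","mug","coaster","cream_jar","glasses_case","book"]:
        print(q,[(np.round(b["rect"]).astype(int).tolist(),round(b["p"],2)) for b in bot.boxes_of(q,p)][:4])
pickle.dump(P,open("P0.pkl","wb"))
print(bot.tip_reach,bot.get_obs())
E
```

```text
pics
scene [1116.  539.  813.]
tray [([408, 197, 61, 46], 0.97), ([316, 266, 76, 59], 0.68)]
watch [([256, 274, 21, 18], 0.56), ([318, 268, 26, 24], 0.55)]
lamp [([184, 210, 107, 73], 0.86)]
clock [([252, 165, 39, 37], 0.75)]
mug [([103, 205, 44, 52], 0.88)]
coaster [([111, 223, 53, 34], 0.55)]
cream_jar [([295, 324, 29, 35], 0.95)]
glasses_case [([204, 300, 67, 57], 0.9)]
book []
side [ 436. 1023.  610.]
tray [([254, 263, 54, 48], 0.94), ([414, 289, 59, 56], 0.57)]
watch [([257, 259, 27, 21], 0.87)]
lamp [([232, 174, 83, 84], 0.91)]
clock [([325, 191, 38, 28], 0.74)]
mug [([217, 158, 20, 36], 0.93)]
coaster [([220, 172, 29, 11], 0.64)]
cream_jar [([179, 267, 30, 28], 0.96)]
glasses_case [([174, 225, 42, 42], 0.96)]
book [([263, 373, 86, 93], 0.97)]
25.0 {'time': 1.0, 'joint_positions': array([-1.45981019e-01,  3.42018265e-01,  1.52408664e+00, -8.10862015e-06,
        1.27540542e+00, -1.45995680e-01]), 'dq': array([ 7.52031275e-05,  1.22086458e-03, -2.19718558e-03,  2.25782477e-03,
       -1.20948645e-03, -6.65931781e-04]), 'tau': array([-1.23395093e-03, -4.31140602e+01, -2.44483620e+01,  7.18562468e-02,
        4.83444741e-02, -3.43418947e-05]), 'tool_pos': array([5.25021192e+02, 2.68099440e-02, 2.51735691e+02]), 'tcp_rot': array([3.14151233e+00, 1.96518028e-05, 1.57081335e+00]), 'contact_force': array([-0.18054413, -0.48704146, -0.77500167]), 'moment': array([0.02682838, 0.02362035, 0.05235456]), 'grip_width': 92.0167642184031}
```

View pics/scene0.png

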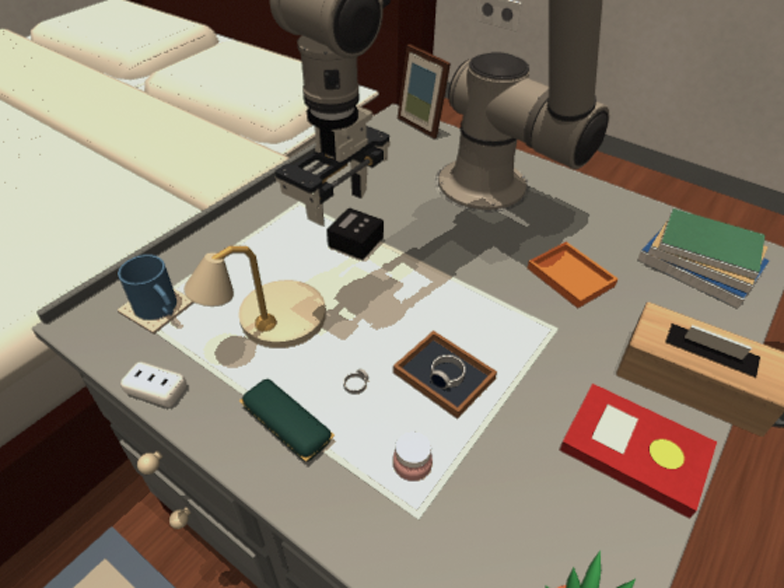

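View pics/side0.png

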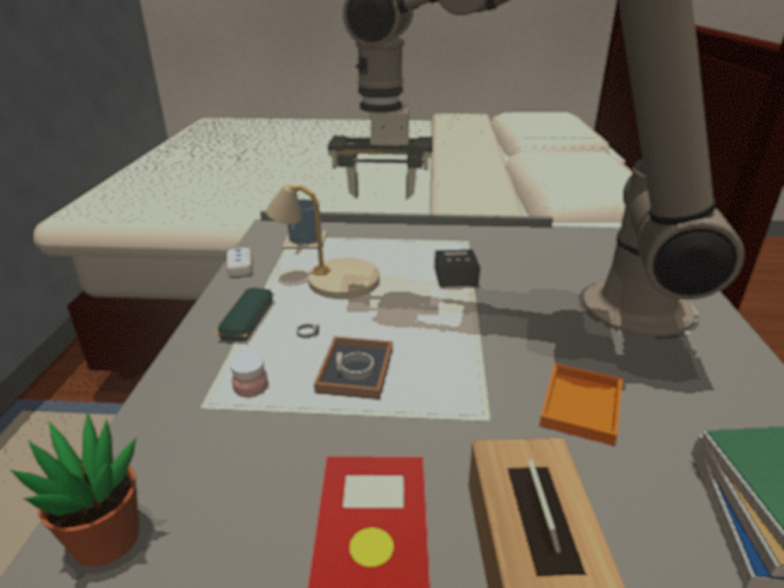

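The tray meant is at scene (444,372) in the 1.4x picture: brown wood with a dark floor and the larger watch in it. The orange tray at (572,273) and the small watch at (356,381), which lies loose on the sheet, are look-alikes. Next I rectify both views to the rim plane, which also serves as the enlarged check.

```bash
cat > rect.py <<'E'
from h import *
def rectify(p,z,x0=300,x1=900,y0=-330,y1=270,s=1.0):
    # image col = (y1-y)*s ... col grows with -y ; row grows with -x
    W,H=int((y1-y0)*s),int((x1-x0)*s)
    pts=[(x1,y1),(x1,y0),(x0,y0),(x0,y1)]
    src=np.float32([proj(p,(a,b,z)) for a,b in pts])
    M=cv2.getPerspectiveTransform(src,np.float32([(0,0),(W,0),(W,H),(0,H)]))
    im=cv2.warpPerspective(cv2.cvtColor(p["color"],cv2.COLOR_RGB2BGR),M,(W,H),flags=cv2.INTER_CUBIC)
    for y in range(-300,y1,100): cv2.putText(im,str(y),(int((y1-y)*s),10),0,.35,(0,0,255)); cv2.line(im,(int((y1-y)*s),0),(int((y1-y)*s),H),(0,0,255),1)
    for x in range(400,x1,100): cv2.putText(im,str(x),(0,int((x1-x)*s)),0,.35,(0,0,255)); cv2.line(im,(0,int((x1-x)*s)),(W,int((x1-x)*s)),(0,0,255),1)
    return im
E
python3 - <<'E'
from rect import *
import pickle
P=pickle.load(open("P0.pkl","rb"))
p=P["scene"]
print("rail corner guess",ray(p,40/1.4,318/1.4,28),ray(p,390/1.4,112/1.4,28))
for n,u,v,z in [("tray",444,372,15),("lampfoot",283,310,20),("clock",356,222,50),("watch2",356,381,0),("jar",413,460,20)]: print(n,ray(p,u/1.4,v/1.4,z).round())
cv2.imwrite("pics/rs.png",rectify(p,21,350,950,-330,270,1.0))
cv2.imwrite("pics/rd.png",rectify(P["side"],21,350,950,-330,270,1.0))
E
```

```text
rail corner guess [ 903.07680864 -391.80618303   28.        ] [-105.65620704 -357.50417332   28.        ]
tray [557. 251.  15.]
lampfoot [620. -66.  20.]
clock [ 359. -101.   50.]
watch2 [654. 136.   0.]
jar [728. 306.  20.]
```

View pics/rs.png

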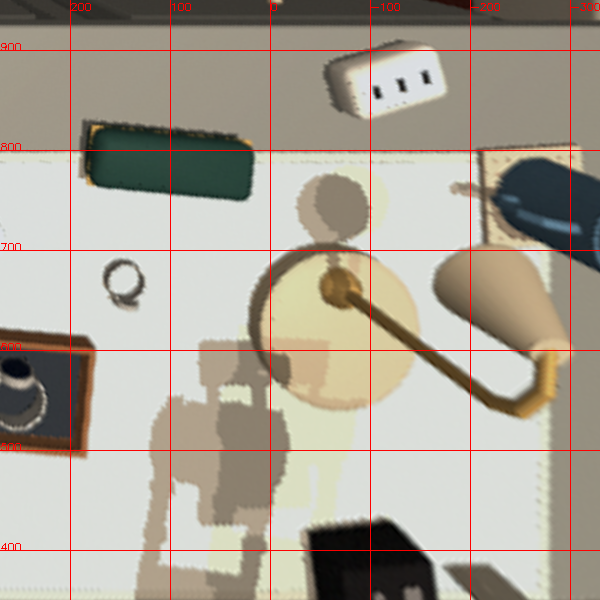

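Run:
```python
from rect import *
import pickle
from scipy.optimize import minimize
P=pickle.load(open("P0.pkl","rb"))
a=rectify(P["scene"],28,320,720,-430,-30,1.0); b=rectify(P["side"],28,320,720,-430,-30,1.0)
c=rectify(P["scene"],0,320,720,-230,-30,1.0); d=rectify(P["side"],0,320,720,-230,-30,1.0)
cv2.imwrite("pics/comp.png",np.hstack([a[:, :],b]))
# tray silhouette fit
def sil(p,x,y,th):
    R=np.array([[np.cos(th),-np.sin(th)],[np.sin(th),np.cos(th)]])
    pts=[]
    for sx in(-55,55):
        for sy in(-70,70):
            q=R@[sx,sy]+[x,y]
            for z in(0,22): pts.append(proj(p,[*q,z]))
    h=cv2.convexHull(np.float32(pts)); m=np.zeros((1680,2240),np.uint8)
    cv2.fillConvexPoly(m,np.int32((h+.5)*4*16),255,shift=4); return cv2.resize(m,(560,420),interpolation=cv2.INTER_AREA)/255.
M={}
for n,p in P.items():
    hsv=cv2.cvtColor(p["color"],cv2.COLOR_RGB2HSV)
    u,v=proj(p,(557,251,11)).astype(int)
    m=((hsv[...,2]<150)).astype(np.uint8); w=np.zeros_like(m); w[v-55:v+55,u-55:u+55]=1; m*=w
    k,l,s,c=cv2.connectedComponentsWithStats(m); 
    m=(l==l[v,u+0]) if l[v,u] else (l==1+np.argmax(s[1:,4]))
    m=m.astype(np.uint8); cs,_=cv2.findContours(m,0,2); cv2.drawContours(m,cs,-1,1,-1); M[n]=m.astype(float); print(n,m.sum(),sil(p,557,251,0).sum(),cv2.boundingRect(m))
def cost(q,ns=("scene","side")): return sum(abs(M[n]-sil(P[n],*q)).sum() for n in ns)
for ns in [("scene","side"),("scene",),("side",)]:
    r=min((minimize(cost,[557,251,t],args=(ns,),method="Nelder-Mead",options=dict(initial_simplex=[[557,251,t],[567,251,t],[557,261,t],[557,251,t+.1]])) for t in(-.15,0,.15)),key=lambda r:r.fun)
    print(ns,r.x,r.fun)
```

```text
scene 2341 2577.2901960784316 (281, 238, 74, 61)
side 1961 2033.9411764705883 (224, 241, 57, 45)
('scene', 'side') [ 5.52723581e+02  2.49381909e+02 -9.08660487e-02] 318.4901960784314
('scene',) [ 5.53365560e+02  2.49402641e+02 -8.74549829e-02] 213.27843137254905
('side',) [ 5.52148086e+02  2.47598019e+02 -8.33968454e-02] 91.85098039215687
```

View pics/comp.png

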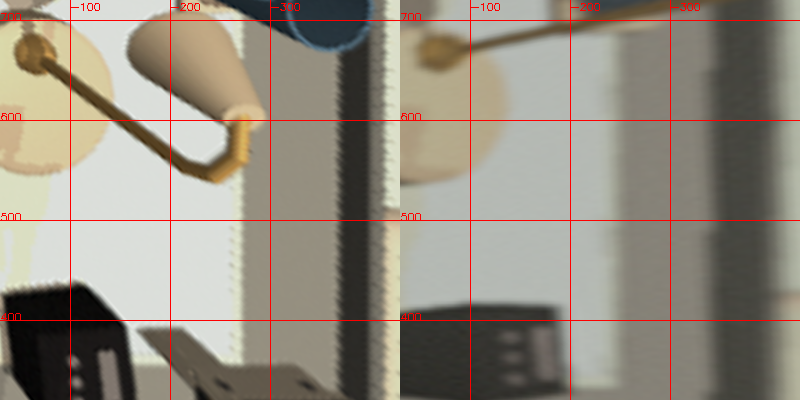

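Run:
```python
from rect import *
import pickle
p=bot.capture("wrist"); pickle.dump(p,open("W0.pkl","wb"))
R=np.array(p["R"]);t=np.array(p["t"]);print(np.round(-R.T@t),R.round(2).tolist(),p["fx"])
for u,v in[(0,0),(559,0),(559,419),(0,419)]:print(ray(p,u,v,0).round())
save(p,"w0.png")
for q in["tray","lamp","clock"]: print(q,[(np.round(b["rect"]).tolist(),b["p"]) for b in bot.boxes_of(q,p)][:3])
```

```text
[525.  84. 383.] [[1.0, -0.0, 0.0], [-0.0, -0.95, 0.31], [-0.0, -0.31, -0.95]] 289.6492021345507
[209. 203.   0.]
[841. 203.   0.]
[1036. -453.    0.]
[  13. -452.    0.]
tray [([303.0, 15.0, 104.0, 28.0], 0.81)]
lamp [([355.0, 227.0, 131.0, 112.0], 0.7)]
clock [([157.0, 245.0, 88.0, 62.0], 0.98)]
```

View pics/w0.png

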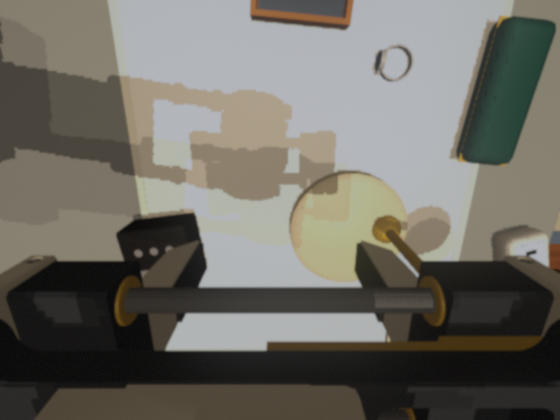

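step_arm:
  deltas:
    - [35, -8, -10, 0, 0, 0]
    - [70, -16, -20, 0, 0, 0]
    - [105, -24, -30, 0, 0, 0]
    - [140, -30, -40, 0, 0, 0]
    - [140, -30, -40, 0, 0, 0]

```text
time: 1.62
tool_pos: [494.3, 145.2, 293.9]
tcp_rot: [3.138, -0.003, 1.576]
contact_force: [-0.5, -0.3, -0.4]
grip_width: 91.9
```

Run:
```python
from rect import *
import pickle
p=bot.capture("wrist"); pickle.dump(p,open("W1.pkl","wb"))
print(bot.get_obs()["tool_pos"],bot.get_obs()["time"])
a=rectify(p,0,330,730,-430,-30,1.0)
save(p,"w1.png",None,1.4)
for q in["tray","lamp","clock"]: print(q,[(np.round(b["rect"]).tolist(),b["p"]) for b in bot.boxes_of(q,p)][:3])
```

```text
[494.70751485 142.75930926 292.9119395 ] 1.6667
tray [([327.0, 95.0, 99.0, 116.0], 0.8), ([46.0, 57.0, 92.0, 111.0], 0.71)]
lamp [([347.0, 299.0, 77.0, 88.0], 0.72)]
clock [([205.0, 333.0, 64.0, 39.0], 0.56)]
```

View pics/w1.png

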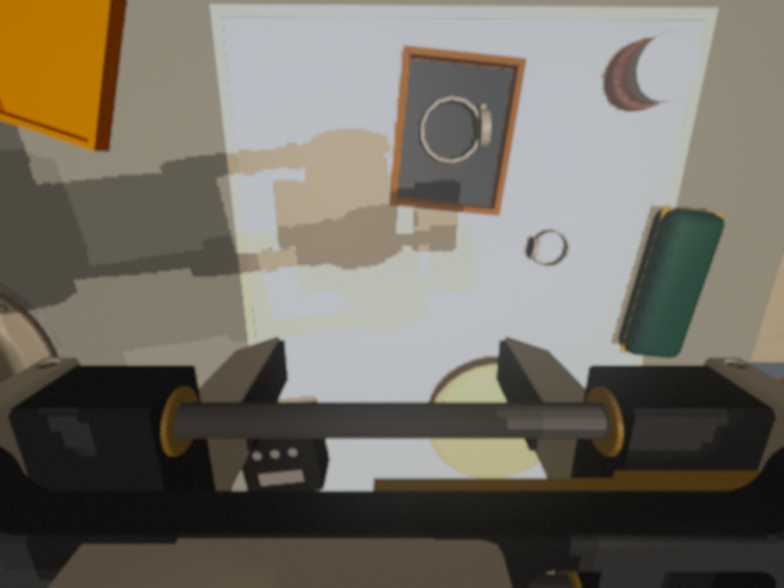

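The views so far are 6. In w1 the tray rim corners are (404,46), (526,60), (498,214) and (390,204) at 1.4x, with the big watch inside its dark floor, so this is the right tray. The gap shows best in W0, so I enlarge that.

Run:
```python
from rect import *
import pickle
p=pickle.load(open("W1.pkl","rb"))
c=np.array([ray(p,u/1.4,v/1.4,22) for u,v in[(404,46),(526,60),(498,214),(390,204)]])
print(c.round(1),c.mean(0),"ends",np.linalg.norm(c[1]-c[0]),np.linalg.norm(c[2]-c[3]),"sides",np.linalg.norm(c[0]-c[3]),np.linalg.norm(c[1]-c[2]))
for i,j in((0,1),(3,2)): d=c[j]-c[i];print(np.arctan2(d[1],d[0]))
for i,j in((3,0),(2,1)): d=c[j]-c[i];print(np.arctan2(-d[0],d[1]))
print("watch2",ray(p,546/1.4,247/1.4,5),"watch",ray(p,455/1.4,130/1.4,20))
p=pickle.load(open("W0.pkl","rb"))
im=p["color"].astype(float); im=np.clip(255*(im/255)**.5,0,255).astype(np.uint8); q=dict(p,color=im)
save(q,"w0c.png",(105,155,425,300),2.5)
```

```text
[[505.3 320.9  22. ]
 [613.6 310.5  22. ]
 [600.3 175.   22. ]
 [493.5 184.3  22. ]] [553.17628584 247.68348197  22.        ] ends 108.79687797110645 107.23260236184827 sides 137.1457947724859 136.22762921137067
-0.09596924963014543
-0.08745703812890411
-0.08681339501528758
-0.09826314084621189
watch2 [658.51011829 138.23774824   5.        ] watch [553.9900925 252.4462467  20.       ]
```

View pics/w0c.png

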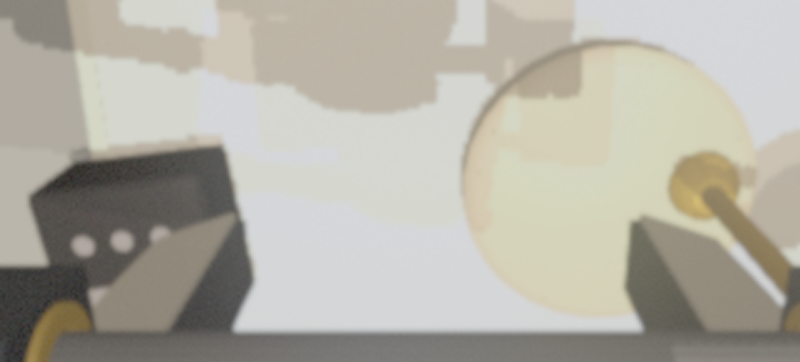

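Run:
```python
from rect import *
import pickle
p=pickle.load(open("W0.pkl","rb"))
f=lambda u,v,z:ray(p,105+u/2.5,155+v/2.5,z).round(1)
for n,u,v,z in[("bot +x+y",222,147,0),("bot -x+y",75,160,0),("on +x edge",237,212,0),("top +x+y",200,177,52),("top -x+y",32,198,52)]:print(n,f(u,v,z))
print("foot top z20:",f(490,180,20),"bottom pt",f(600,318,20),"right",f(757,180,20),"top bot0",f(605,38,0),"left0",f(461,190,0),"stem",f(700,185,29))
# draw-free lamp fit: gray edges
from scipy.optimize import least_squares
def outline(x,y):
    pts=np.float32([proj(p,(x+80*np.cos(a),y+80*np.sin(a),z)) for a in np.linspace(0,6.28,90) for z in(0,20)])
    return cv2.convexHull(pts)
obs=[(105+u/2.5,155+v/2.5) for u,v in[(461,190),(475,125),(520,68),(605,39),(680,55),(735,110),(756,170),(480,235),(520,290),(570,315),(610,317)]]
r=least_squares(lambda q:[cv2.pointPolygonTest(outline(*q),o,True) for o in obs],[620,-68],diff_step=1e-3);print(r.x,r.fun.round(1))
```

```text
bot +x+y [404.3 -53.5   0. ]
bot -x+y [320.5 -61.2   0. ]
on +x edge [409.2 -93.5   0. ]
top +x+y [408.3 -50.5  52. ]
top -x+y [323.7 -61.7  52. ]
foot top z20: [553.7 -65.4  20. ] bottom pt [ 619.1 -151.4   20. ] right [698.  -65.6  20. ] top bot0 [615.    8.2   0. ] left0 [538.8 -79.8   0. ] stem [664.  -64.7  29. ]
[619.26945719 -71.55978381] [-0.6  0.5 -0.2  0.5  0.3  2.6  1.3  3.3  1.7  0.1  0.3]
```

step_arm:
  deltas:
    - [20, 30, 18, 0, 0, 0.11]
    - [40, 60, 36, 0, 0, 0.22]
    - [60, 90, 54, 0, 0, 0.33]
    - [80, 120, 72, 0, 0, 0.44]
    - [101, 150, 92, 0, 0, 0.55]
  fingers: 78

```text
time: 2.23
tool_pos: [646.9, 239.7, 198.4]
tcp_rot: [3.141, 0.0, 1.013]
contact_force: [0.7, -0.7, -0.6]
grip_width: 77.9
```

step_arm:
  deltas:
    - [0, 0, 0, 0, 0, 0.11]
    - [0, 0, 0, 0, 0, 0.22]
    - [0, 0, 0, 0, 0, 0.33]
    - [0, 0, 0, 0, 0, 0.44]
    - [0, 0, 0, 0, 0, 0.55]

```text
time: 2.65
tool_pos: [645.6, 238.9, 198.4]
tcp_rot: [-3.142, 0.002, 0.463]
contact_force: [-0.6, 0.1, 0.8]
grip_width: 78.1
```

step_arm:
  deltas:
    - [0, 0, 0, 0, 0, 0.11]
    - [0, 0, 0, 0, 0, 0.22]
    - [0, 0, 0, 0, 0, 0.33]
    - [0, 0, 0, 0, 0, 0.45]
    - [0, 0, 0, 0, 0, 0.563]

```text
time: 3.07
tool_pos: [645.5, 238.8, 198.8]
tcp_rot: [3.141, 0.001, -0.101]
contact_force: [-0.4, -0.3, -0.2]
grip_width: 78.0
```

step_arm:
  deltas:
    - [0, 0, 30, 0, 0, 0]
    - [0, 0, 60, 0, 0, 0]
    - [0, 0, 90, 0, 0, 0]
    - [0, 0, 90, 0, 0, 0]
    - [0, 0, 90, 0, 0, 0]

```text
time: 3.48
tool_pos: [644.4, 239.2, 107.8]
tcp_rot: [3.14, 0.004, -0.094]
contact_force: [0.1, 0.2, 0.4]
grip_width: 77.8
```

step_arm:
  deltas:
    - [0, 0, 25, 0, 0, 0]
    - [0, 0, 50, 0, 0, 0]
    - [0, 0, 70, 0, 0, 0]
    - [0, 0, 79, 0, 0, 0]
    - [0, 0, 79, 0, 0, 0]

```text
time: 3.9
tool_pos: [645.0, 240.3, 30.3]
tcp_rot: [3.141, 0.001, -0.093]
contact_force: [0.9, 0.3, -0.1]
grip_width: 77.9
```

Run:
```python
from rect import *
import pickle
for n in["scene","side"]:
    p=bot.capture(n); save(p,"d_"+n+".png")
a=cv2.imread("pics/d_scene.png")[150:350,200:460]; b=cv2.imread("pics/d_side.png")[170:370,120:380]
cv2.imwrite("pics/d.png",cv2.resize(np.hstack([a,b]),None,fx=1.5,fy=1.5))
```

```text
(no output)
```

View pics/d.png

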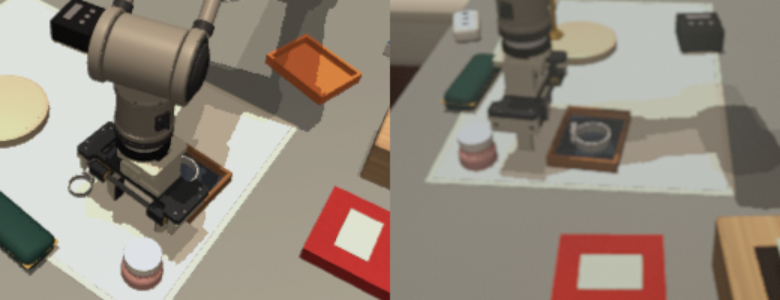

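The view shows the fingers standing on the +x side of the tray, upright and clear of the jar and the small watch. I push it in -x, turning slowly to +0.1 rad.

step_arm:
  deltas:
    - [-8, 0, 0, 0, 0, 0]
    - [-16, 0, 0, 0, 0, 0]
    - [-24, 0, 0, 0, 0, 0]
    - [-32, 0, 0, 0, 0, 0]
    - [-40, 0, 0, 0, 0, 0]

```text
time: 4.42
tool_pos: [607.0, 245.0, 33.5]
tcp_rot: [-3.14, -0.006, -0.092]
contact_force: [3.7, 0.5, 1.8]
grip_width: 77.8
```

step_arm:
  deltas:
    - [-7, 0, 0, 0, 0, -0.013]
    - [-14, 0, 0, 0, 0, -0.026]
    - [-20, 0, 0, 0, 0, -0.039]
    - [-27, 0, 0, 0, 0, -0.052]
    - [-33, 0, 0, 0, 0, -0.065]

```text
time: 4.83
tool_pos: [571.8, 247.8, 30.9]
tcp_rot: [-3.141, -0.0, -0.026]
contact_force: [2.3, -1.0, 2.8]
grip_width: 78.2
```

```bash
cat > fit.py <<'E'
from rect import *
from scipy.optimize import minimize
import sys
def sil(p,x,y,th):
    R=np.array([[np.cos(th),-np.sin(th)],[np.sin(th),np.cos(th)]])
    pts=[proj(p,[*(R@[sx,sy]+[x,y]),z]) for sx in(-55,55) for sy in(-70,70) for z in(0,22)]
    h=cv2.convexHull(np.float32(pts)); m=np.zeros((1680,2240),np.uint8)
    cv2.fillConvexPoly(m,np.int32((h+.5)*4*16),255,shift=4); return cv2.resize(m,(560,420),interpolation=cv2.INTER_AREA)/255.
def woodmask(p):
    h=cv2.cvtColor(p["color"],cv2.COLOR_RGB2HSV).astype(int)
    return ((h[...,0]<14)&(h[...,1]>110)&(h[...,2]>35)&(h[...,2]<200)).astype(np.uint8)
def fit(n,x,y,th):
    # rim brown pixels: fraction of ring covered
    p=bot.capture(n); m=woodmask(p)
    w=cv2.dilate((sil(p,x,y,th)>0).astype(np.uint8),np.ones((35,35))); m=m*w
    u=np.argwhere(m)[:,::-1].astype(np.float32); hull=cv2.convexHull(u); M=np.zeros((420,560),np.uint8); cv2.fillConvexPoly(M,np.int32(hull),1)
    f=lambda q:abs(M-sil(p,*q)).sum()
    r=minimize(f,[x,y,th],method="Nelder-Mead",options=dict(initial_simplex=[[x,y,th],[x+12,y,th],[x,y+12,th],[x,y,th+.1]]))
    return p,r.x,r.fun,M.sum()
E
python3 - <<'E'
from fit import *
o=bot.get_obs();print(o["tool_pos"],o["tcp_rot"],o["contact_force"])
for n in("side","scene"):
    p,x,f,a=fit(n,508,250,-.03);print(n,x,f,a)
E
```

```text
[571.79528846 247.82495784  30.93814615] [-3.14146527e+00 -4.48921636e-04 -2.57891698e-02] [ 2.29780705 -0.95010328  2.81981267]
side [5.08999246e+02 2.43000607e+02 4.47477472e-02] 505.6313725490196 1473
scene [5.04163953e+02 2.52883245e+02 2.29740272e-02] 842.886274509804 1530
```

step_arm:
  deltas:
    - [-7, -0.5, 0, 0, 0, -0.013]
    - [-14, -1, 0, 0, 0, -0.026]
    - [-20, -1.5, 0, 0, 0, -0.039]
    - [-27, -2, 0, 0, 0, -0.052]
    - [-33, -2.5, 0, 0, 0, -0.065]

```text
time: 5.35
tool_pos: [538.1, 251.1, 30.4]
tcp_rot: [3.141, 0.001, 0.039]
contact_force: [1.3, 0.5, -1.9]
grip_width: 77.9
```

step_arm:
  deltas:
    - [-7, -1, 0, 0, 0, -0.013]
    - [-14, -2, 0, 0, 0, -0.026]
    - [-20, -3, 0, 0, 0, -0.039]
    - [-27, -4, 0, 0, 0, -0.052]
    - [-33, -5, 0, 0, 0, -0.065]

```text
time: 5.77
tool_pos: [505.4, 255.0, 30.8]
tcp_rot: [3.142, 0.0, 0.104]
contact_force: [1.9, 0.7, -1.0]
grip_width: 77.8
```

step_arm:
  deltas:
    - [10, 0, 0, 0, 0, 0]
    - [25, 0, 0, 0, 0, 0]
    - [35, 0, -25, 0, 0, 0]
    - [50, 0, -60, 0, 0, 0]
    - [70, 0, -100, 0, 0, 0]

```text
time: 6.18
tool_pos: [572.6, 261.7, 127.7]
tcp_rot: [3.141, 0.006, 0.104]
contact_force: [2.4, 0.8, 0.1]
grip_width: 78.0
```

step_arm:
  deltas:
    - [0, 0, -40, 0, 0, 0]
    - [0, 0, -80, 0, 0, 0]
    - [0, 0, -120, 0, 0, 0]
    - [0, 0, -140, 0, 0, 0]
    - [0, 0, -140, 0, 0, 0]

```text
time: 6.6
tool_pos: [575.7, 262.6, 274.3]
tcp_rot: [-3.139, -0.01, 0.104]
contact_force: [0.9, 0.3, 0.9]
grip_width: 77.8
```

Run:
```python
from rect import *
import pickle
p=bot.capture("wrist"); pickle.dump(p,open("W2.pkl","wb")); save(p,"w2.png",None,1.4)
print(bot.boxes_of("tray",p)[:2]); o=bot.get_obs();print(o["tool_pos"],o["tcp_rot"])
```

```text
[{'rect': [282.3, 257.0, 98.6, 51.4], 'p': 0.8}]
[573.95612987 261.98793842 268.3687559 ] [-3.14141922e+00 -4.81666201e-04  1.03406358e-01]
```

View pics/w2.png

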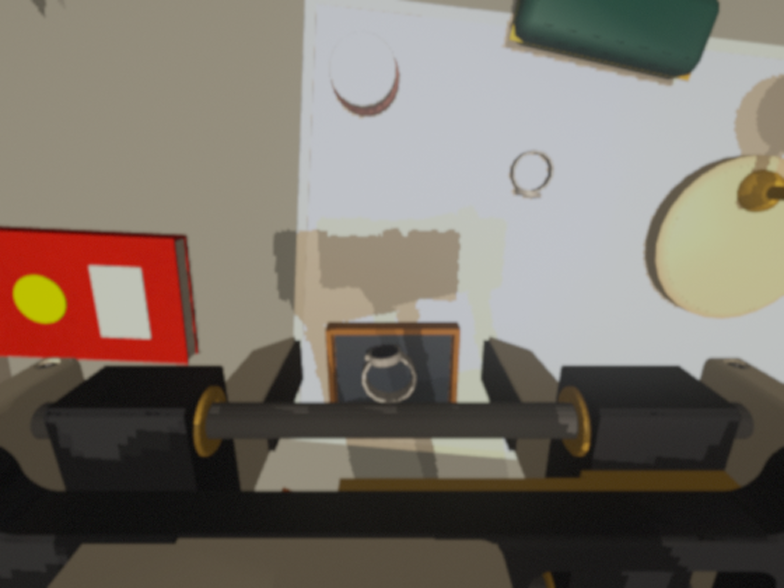

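Run:
```python
from rect import *
import pickle
p=pickle.load(open("W2.pkl","rb"))
a,b=[ray(p,u/1.4,v/1.4,22) for u,v in[(329,325),(460,324)]]
th=np.arctan2((a-b)[0]*-1,(a-b)[1]); print(a,b,np.linalg.norm(a-b),th)
print("centre",(a+b)[:2]/2-55*np.array([np.cos(th),np.sin(th)]))
print("watch",ray(p,390/1.4,378/1.4,18)); print("book",[ray(p,u/1.4,v/1.4,26).round() for u,v in[(185,238),(187,360)]])
```

```text
[491.03596616 318.04254025  22.        ] [505.92836555 184.84054119  22.        ] 134.03192199432905 0.11134074122966583
centre [443.82272474 245.33044453]
watch [434.33274548 249.50638381  18.        ]
book [array([568., 458.,  26.]), array([438., 463.,  26.])]
```

step_arm:
  deltas:
    - [-26, -18, 0, 0, 0, -0.105]
    - [-52, -36, 0, 0, 0, -0.21]
    - [-78, -55, 0, 0, 0, -0.315]
    - [-105, -74, 0, 0, 0, -0.42]
    - [-131, -92, 0, 0, 0, -0.524]
  fingers: 60

```text
time: 7.12
tool_pos: [432.1, 339.9, 265.5]
tcp_rot: [-3.141, 0.005, 0.632]
contact_force: [0.1, 0.2, 1.1]
grip_width: 60.3
```

step_arm:
  deltas:
    - [0, 0, 0, 0, 0, -0.105]
    - [0, 0, 0, 0, 0, -0.21]
    - [0, 0, 0, 0, 0, -0.315]
    - [0, 0, 0, 0, 0, -0.42]
    - [0, 0, 0, 0, 0, -0.524]

```text
time: 7.53
tool_pos: [433.4, 339.5, 265.6]
tcp_rot: [-3.139, 0.004, 1.157]
contact_force: [0.1, -0.6, -0.1]
grip_width: 60.2
```

step_arm:
  deltas:
    - [0, 0, 0, 0, 0, -0.105]
    - [0, 0, 0, 0, 0, -0.21]
    - [0, 0, 0, 0, 0, -0.315]
    - [0, 0, 0, 0, 0, -0.42]
    - [0, 0, 0, 0, 0, -0.524]

```text
time: 7.95
tool_pos: [433.5, 339.4, 265.5]
tcp_rot: [-3.137, 0.002, 1.68]
contact_force: [-0.4, 0.7, -0.1]
grip_width: 60.3
```

Run:
```python
from rect import *
import pickle
p=bot.capture("wrist"); pickle.dump(p,open("W3.pkl","wb")); save(p,"w3.png",None,1.4)
o=bot.get_obs();print(o["tool_pos"],o["tcp_rot"],o["joint_positions"].round(2))
```

```text
[433.53320619 339.41930456 265.56671513] [-3.13698577e+00  1.97988677e-03  1.68636888e+00] [0.53 0.38 1.43 0.   1.34 0.41]
```

View pics/w3.png

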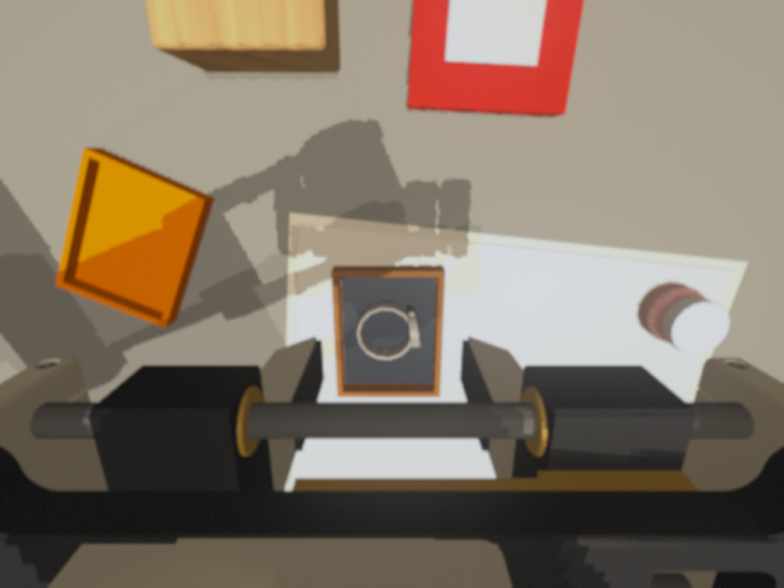

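Run:
```python
from rect import *
import pickle
p=pickle.load(open("W3.pkl","rb"))
c=np.array([ray(p,u/1.4,v/1.4,22) for u,v in[(333,267),(444,267),(440.5,397),(338.5,397)]])
print(c.round(1),c.mean(0))
for i,j in((0,1),(3,2)): d=c[j]-c[i];print(np.arctan2(d[1],d[0]),np.linalg.norm(d))
for i,j in((3,0),(2,1)): d=c[j]-c[i];print(np.arctan2(-d[0],d[1]),np.linalg.norm(d))
print("box",ray(p,240/1.4,70/1.4,0),"orange",ray(p,210/1.4,200/1.4,22),ray(p,170/1.4,325/1.4,22))
```

```text
[[378.5 314.9  22. ]
 [484.1 326.5  22. ]
 [501.7 184.1  22. ]
 [393.5 171.9  22. ]] [439.44613695 249.36449856  22.        ]
0.1098494908502949 106.20256647403114
0.11158903008998067 108.85349550143088
0.10456018308583911 143.73848731968127
0.12301855665467067 143.5595700019347
box [283.28265891 478.29931048   0.        ] orange [263.14470534 365.69365512  22.        ] [219.30418966 236.57759021  22.        ]
```

step_arm:
  deltas:
    - [8, 0, 35, 0, 0, 0]
    - [8, 0, 70, 0, 0, 0]
    - [8, 0, 105, 0, 0, 0]
    - [8, 0, 140, 0, 0, 0]
    - [8, 0, 160, 0, 0, 0]

```text
time: 8.42
tool_pos: [430.8, 346.2, 102.7]
tcp_rot: [-3.134, 0.004, 1.673]
contact_force: [-0.4, -0.1, 0.2]
grip_width: 60.1
```

step_arm:
  deltas:
    - [0, 0, 25, 0, 0, 0]
    - [0, 0, 50, 0, 0, 0]
    - [0, 0, 70, 0, 0, 0]
    - [0, 0, 76, 0, 0, 0]
    - [0, 0, 76, 0, 0, 0]

```text
time: 8.83
tool_pos: [431.9, 346.8, 29.4]
tcp_rot: [-3.136, 0.003, 1.673]
contact_force: [-0.4, -0.1, 0.1]
grip_width: 60.0
```

step_arm:
  deltas:
    - [-8, 0, 0, 0, 0, 0]
    - [-16, 0, 0, 0, 0, 0]
    - [-24, 0, 0, 0, 0, 0]
    - [-32, 0, 0, 0, 0, 0]
    - [-40, 0, 0, 0, 0, 0]

```text
time: 9.25
tool_pos: [438.8, 307.7, 33.2]
tcp_rot: [3.139, -0.001, 1.674]
contact_force: [-0.3, 2.8, 1.7]
grip_width: 60.0
```

step_arm:
  deltas:
    - [-10, 0, 0, 0, 0, 0]
    - [-20, 0, 0, 0, 0, 0]
    - [-30, 0, 0, 0, 0, 0]
    - [-40, 0, 0, 0, 0, 0]
    - [-50, 0, 0, 0, 0, 0]

```text
time: 9.67
tool_pos: [443.4, 257.3, 32.1]
tcp_rot: [3.141, -0.0, 1.675]
contact_force: [-0.5, 3.5, 2.3]
grip_width: 60.4
```

step_arm:
  deltas:
    - [-10, 0, 0, 0, 0, 0]
    - [-20, 0, 0, 0, 0, 0]
    - [-30, 0, 0, 0, 0, 0]
    - [-40, 0, 0, 0, 0, 0]
    - [-50, 0, 0, 0, 0, 0]

```text
time: 10.08
tool_pos: [448.4, 207.7, 32.0]
tcp_rot: [-3.141, 0.0, 1.675]
contact_force: [-0.1, 2.7, 1.2]
grip_width: 59.7
```

step_arm:
  deltas:
    - [-10, 0, 0, 0, 0, 0]
    - [-20, 0, 0, 0, 0, 0]
    - [-30, 0, 0, 0, 0, 0]
    - [-40, 0, 0, 0, 0, 0]
    - [-50, 0, 0, 0, 0, 0]

```text
time: 10.5
tool_pos: [453.6, 157.9, 32.0]
tcp_rot: [-3.141, 0.0, 1.675]
contact_force: [-0.8, 3.8, 1.4]
grip_width: 59.8
```

Run:
```python
from fit import *
import pickle
o=bot.get_obs();print(o["tool_pos"],o["tcp_rot"],o["contact_force"])
P={n:bot.capture(n) for n in("scene","side","wrist")}
pickle.dump(P,open("P4.pkl","wb"))
# crops: scene, side, each around predicted tray/gap, enlarged and stacked
x,y=460,20
out=[]
for n,w,h in(("scene",130,110),("side",130,110)):
    u,v=proj(P[n],(500,0,10)).astype(int); print(n,u,v)
    u0,v0=max(u-w,0),max(v-h,0); im=cv2.cvtColor(P[n]["color"],cv2.COLOR_RGB2BGR)[v0:v0+2*h,u0:u0+2*w]
    print(n,u0,v0); out.append(cv2.resize(im,(400,int(400*im.shape[0]/im.shape[1])),interpolation=cv2.INTER_CUBIC))
h=max(i.shape[0] for i in out); out=[cv2.copyMakeBorder(i,0,h-i.shape[0],0,0,0) for i in out]
cv2.imwrite("pics/c4.png",np.hstack(out))
```

```text
[453.58954129 157.94339432  31.97245587] [-3.14138807e+00  5.54708550e-05  1.67485375e+00] [-0.77154563  3.75312695  1.44585967]
scene 251 209
scene 121 99
side 281 210
side 151 100
```

Run:
```python
from rect import *
import pickle
P=pickle.load(open("P4.pkl","rb"))
def rot(t):return np.array([[np.cos(t),-np.sin(t)],[np.sin(t),np.cos(t)]])
th=.104; L=np.array([619.3,-71.5]); tl=.11
tr=np.array([453.6,158])+rot(th)@[0,-79.5]; print("tray pred",tr, "in lamp",rot(tl).T@(tr-L))
clk=L+rot(tl)@[-80-123-45,-7]; print("clk",clk)
out=[]
S=4
for n,w,h in(("scene",90,95),("side",90,95)):
    p=P[n]; im=cv2.cvtColor(p["color"],cv2.COLOR_RGB2BGR); im=cv2.resize(im,None,fx=S,fy=S,interpolation=cv2.INTER_CUBIC)
    pl=lambda pts,c:cv2.polylines(im,[np.int32([(proj(p,q)+.5)*S for q in pts])],True,c,1)
    for z in(0,22): pl([[*(tr+rot(th)@[a,b]),z] for a,b in((-55,-70),(55,-70),(55,70),(-55,70))],(255,0,255))
    for z in(0,52): pl([[*(clk+rot(tl)@[a,b]),z] for a,b in((-45,-45),(45,-45),(45,45),(-45,45))],(0,255,255))
    for z in(0,20): pl([[*(L+80*np.array([np.cos(a),np.sin(a)])),z] for a in np.linspace(0,6.28,60)],(255,255,0))
    u,v=proj(p,(500,-20,10)).astype(int); c=im[(v-h)*S:(v+h)*S,(u-w)*S:(u+w)*S]; out.append(cv2.resize(c,(400,int(400*h/w)),interpolation=cv2.INTER_AREA))
cv2.imwrite("pics/c5.png",np.hstack(out))
```

```text
tray pred [461.85310361  78.92954862] in lamp [-139.98140253  166.80461993]
clk [ 373.56733581 -105.68271129]
```

View pics/c5.png

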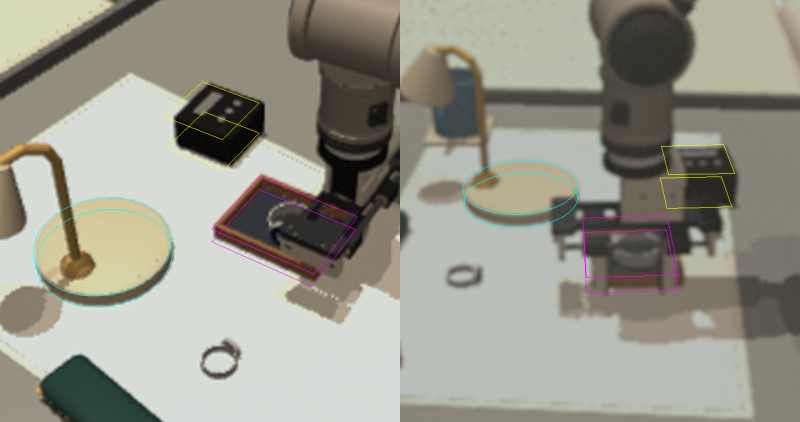

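```bash
cat > ef.py <<'E'
from rect import *
def rot(t):return np.array([[np.cos(t),-np.sin(t)],[np.sin(t),np.cos(t)]])
def edgefit(p,x0,y0,th0,sides,dx=14,dy=14):
    g=cv2.GaussianBlur(cv2.cvtColor(p["color"],cv2.COLOR_RGB2GRAY).astype(np.float32),(0,0),.8)
    G=cv2.magnitude(cv2.Sobel(g,5,1,0),cv2.Sobel(g,5,0,1)); G=np.minimum(G,250)
    seg={"-y":((-55,-70),(55,-70)),"+x":((55,-70),(55,30)),"-x":((-55,-70),(-55,60)),"+y":((-55,70),(55,70))}
    best=[]
    for th in th0+np.arange(-.06,.061,.02):
        pts=np.array([[*(rot(th)@(np.array(a)+(np.array(b)-a)*s)),z] for k,z in sides for a,b in[seg[k]] for s in np.linspace(0.03,.97,40)])
        for x in np.arange(x0-dx,x0+dx+.1,1):
            for y in np.arange(y0-dy,y0+dy+.1,1):
                q=(pts+[x,y,0])@np.array(p["R"]).T+np.array(p["t"]); u=q[:,0]/q[:,2]*p["fx"]+p["cx"]; v=q[:,1]/q[:,2]*p["fy"]+p["cy"]
                best.append((cv2.remap(G,u.astype(np.float32)[None],v.astype(np.float32)[None],1).mean(),x,y,th))
    best.sort(reverse=True); b=np.array(best[:12]); return b[0].round(2),b.mean(0).round(2)
E
python3 - <<'E'
from ef import *
import pickle
P=pickle.load(open("P4.pkl","rb"))
print(edgefit(P["scene"],462,77,.104,[("-y",22),("+x",22),("+x",0)]))
print(edgefit(P["scene"],462,77,.104,[("-y",22),("+x",0)]))
p=pickle.load(open("P0.pkl","rb"))["scene"]; print("known 552,248,-.092",edgefit(p,553,248,-.09,[("-y",22),("+x",22),("+x",0)]))
E
```

```text
(array([2.0827e+02, 4.5600e+02, 7.8000e+01, 1.0000e-01]), array([2.0731e+02, 4.5633e+02, 7.8580e+01, 1.0000e-01]))
(array([2.4999e+02, 4.5400e+02, 8.0000e+01, 8.0000e-02]), array([2.4989e+02, 4.5417e+02, 7.9500e+01, 9.0000e-02]))
known 552,248,-.092 (array([ 2.1338e+02,  5.5400e+02,  2.4900e+02, -9.0000e-02]), array([ 2.1165e+02,  5.5425e+02,  2.5050e+02, -1.0000e-01]))
```

step_arm:
  deltas:
    - [-8, 1, 0, 0, 0, 0]
    - [-16, 2, 0, 0, 0, 0]
    - [-24, 3, 0, 0, 0, 0]
    - [-32, 3.5, 0, 0, 0, 0]
    - [-40, 4, 0, 0, 0, 0]

```text
time: 11.07
tool_pos: [461.8, 118.7, 31.9]
tcp_rot: [-3.141, 0.0, 1.675]
contact_force: [-0.3, 1.4, -1.4]
grip_width: 59.9
```

step_arm:
  deltas:
    - [-7, 0.5, 0, 0, 0, 0]
    - [-14, 1, 0, 0, 0, 0]
    - [-20, 1.5, 0, 0, 0, 0]
    - [-26, 1.8, 0, 0, 0, 0]
    - [-30, 2, 0, 0, 0, 0]

```text
time: 11.48
tool_pos: [467.0, 89.2, 32.1]
tcp_rot: [3.141, 0.0, 1.674]
contact_force: [-0.2, 2.0, 0.9]
grip_width: 59.9
```

Run:
```python
from ef import *
o=bot.get_obs();print(o["tool_pos"],o["tcp_rot"],o["contact_force"])
p=bot.capture("scene")
L=np.array([619.3,-71.5])
for s in([("-y",22),("+x",22),("+x",0)],[("-y",22),("+x",0)],[("-y",22),("+x",22),("+x",0),("-y",0)]):
    b,m=edgefit(p,467,8,.104,s);print(b,m,"lamp",rot(.11).T@(m[1:3]-L))
```

```text
[467.04963452  89.22113733  32.05643349] [3.14136835e+00 7.60166001e-05 1.67447319e+00] [-0.21487242  2.02568303  0.86148684]
[2.0771e+02 4.6900e+02 9.0000e+00 1.0000e-01] [2.0697e+02 4.6950e+02 9.2500e+00 1.0000e-01] lamp [-140.03002568   96.70674438]
[2.4987e+02 4.6700e+02 9.0000e+00 1.2000e-01] [2.4952e+02 4.6650e+02 9.1700e+00 1.2000e-01] lamp [-143.02067624   96.95656279]
[1.6981e+02 4.7000e+02 7.0000e+00 1.0000e-01] [1.6894e+02 4.6950e+02 7.0000e+00 1.1000e-01] lamp [-140.27702686   94.47034316]
```

step_arm:
  deltas:
    - [-7, 0, 0, 0, 0, 0]
    - [-14, 0, 0, 0, 0, 0]
    - [-21, 0, 0, 0, 0, 0]
    - [-28, 0, 0, 0, 0, 0]
    - [-35, 0, 0, 0, 0, 0]

```text
time: 11.95
tool_pos: [470.6, 54.5, 32.1]
tcp_rot: [3.141, 0.0, 1.675]
contact_force: [-0.4, 3.2, 0.4]
grip_width: 59.8
```

step_arm:
  deltas:
    - [-7, 0, 0, 0, 0, 0]
    - [-14, 0, 0, 0, 0, 0]
    - [-21, 0, 0, 0, 0, 0]
    - [-28, 0, 0, 0, 0, 0]
    - [-35, 0, 0, 0, 0, 0]

```text
time: 12.37
tool_pos: [474.2, 19.6, 32.1]
tcp_rot: [3.141, -0.0, 1.675]
contact_force: [-0.9, 2.7, 1.5]
grip_width: 59.8
```

Run:
```python
from ef import *
import pickle
o=bot.get_obs();print(o["tool_pos"],o["tcp_rot"],o["contact_force"])
p=bot.capture("scene");pickle.dump(p,open("S6.pkl","wb"))
L=np.array([619.3,-71.5])
for s in([("-y",22),("+x",22),("+x",0)],[("-y",22),("+x",22)],):
    b,m=edgefit(p,475,-61,.104,s);print(b,m,"lamp",rot(.11).T@(m[1:3]-L))
```

```text
[474.21509157  19.64870989  32.07495871] [ 3.14143906e+00 -7.52161669e-06  1.67474064e+00] [-0.91759485  2.67972968  1.46251056]
[ 1.9827e+02  4.7000e+02 -6.0000e+01  4.0000e-02] [ 1.9740e+02  4.7033e+02 -5.9420e+01  5.0000e-02] lamp [-146.74351804   28.36066314]
[ 2.445e+02  4.870e+02 -5.600e+01  6.000e-02] [ 2.4348e+02  4.8733e+02 -5.5920e+01  6.0000e-02] lamp [-129.46204032   29.97327837]
```

step_arm:
  deltas:
    - [-7, 0, 0, 0, 0, 0]
    - [-14, 0, 0, 0, 0, 0]
    - [-21, 0, 0, 0, 0, 0]
    - [-28, 0, 0, 0, 0, 0]
    - [-35, 0, 0, 0, 0, 0]

```text
time: 12.83
tool_pos: [477.8, -15.1, 32.0]
tcp_rot: [-3.142, -0.0, 1.675]
contact_force: [-0.5, 2.8, 1.7]
grip_width: 60.0
```

step_arm:
  deltas:
    - [-7, 0, 0, 0, 0, 0]
    - [-14, 0, 0, 0, 0, 0]
    - [-21, 0, 0, 0, 0, 0]
    - [-28, 0, 0, 0, 0, 0]
    - [-35, 0, 0, 0, 0, 0]

```text
time: 13.25
tool_pos: [481.4, -50.0, 32.1]
tcp_rot: [3.142, -0.0, 1.675]
contact_force: [0.9, 4.3, 2.1]
grip_width: 60.1
```

step_arm:
  deltas:
    - [-7, 0, 0, 0, 0, 0]
    - [-14, 0, 0, 0, 0, 0]
    - [-21, 0, 0, 0, 0, 0]
    - [-28, 0, 0, 0, 0, 0]
    - [-35, 0, 0, 0, 0, 0]

```text
time: 13.67
tool_pos: [485.1, -84.8, 32.0]
tcp_rot: [-3.142, -0.0, 1.675]
contact_force: [-0.4, 3.7, 3.0]
grip_width: 60.1
```

step_arm:
  deltas:
    - [-7, 0, 0, 0, 0, 0]
    - [-14, 0, 0, 0, 0, 0]
    - [-21, 0, 0, 0, 0, 0]
    - [-28, 0, 0, 0, 0, 0]
    - [-35, 0, 0, 0, 0, 0]

```text
time: 14.08
tool_pos: [488.7, -119.6, 32.0]
tcp_rot: [-3.142, -0.0, 1.675]
contact_force: [0.2, 3.5, 2.3]
grip_width: 60.1
```

Run:
```python
from ef import *
o=bot.get_obs();print(o["tool_pos"],o["tcp_rot"],o["contact_force"])
p=bot.capture("scene")
for s in([("-y",22),("+x",22),("+x",0)],[("-y",22),("+x",0)],[("-y",22),("-x",22)]):
    print(edgefit(p,492,-201,.104,s))
```

```text
[ 488.67271659 -119.60083964   32.02516131] [-3.14156053e+00 -3.15886214e-05  1.67480328e+00] [0.23281955 3.49190518 2.28260835]
(array([ 1.8808e+02,  4.9000e+02, -1.9800e+02,  4.0000e-02]), array([ 1.8741e+02,  4.9033e+02, -1.9750e+02,  5.0000e-02]))
(array([ 2.3195e+02,  4.9000e+02, -1.9700e+02,  6.0000e-02]), array([ 2.3139e+02,  4.8992e+02, -1.9733e+02,  7.0000e-02]))
(array([ 1.8718e+02,  4.9400e+02, -1.9800e+02,  6.0000e-02]), array([ 1.8691e+02,  4.9350e+02, -1.9767e+02,  7.0000e-02]))
```

step_arm:
  deltas:
    - [-7, 0, 0, 0, 0, 0]
    - [-14, 0, 0, 0, 0, 0]
    - [-21, 0, 0, 0, 0, 0]
    - [-28, 0, 0, 0, 0, 0]
    - [-35, 0, 0, 0, 0, 0]

```text
time: 14.55
tool_pos: [492.3, -154.5, 31.9]
tcp_rot: [-3.141, -0.0, 1.675]
contact_force: [-0.5, 2.6, -0.5]
grip_width: 59.9
```

step_arm:
  deltas:
    - [-6, 0, 0, 0, 0, 0.01]
    - [-12, 0, 0, 0, 0, 0.02]
    - [-18, 0, 0, 0, 0, 0.03]
    - [-24, 0, 0, 0, 0, 0.04]
    - [-30, 0, 0, 0, 0, 0.05]

```text
time: 14.97
tool_pos: [495.4, -184.2, 31.9]
tcp_rot: [-3.142, 0.0, 1.624]
contact_force: [-0.7, 1.9, -1.0]
grip_width: 59.7
```

step_arm:
  deltas:
    - [-6, 0, 0, 0, 0, 0.01]
    - [-12, 0, 0, 0, 0, 0.02]
    - [-18, 0, 0, 0, 0, 0.03]
    - [-24, 0, 0, 0, 0, 0.04]
    - [-30, 0, 0, 0, 0, 0.054]

```text
time: 15.38
tool_pos: [497.1, -214.1, 32.0]
tcp_rot: [3.141, 0.0, 1.57]
contact_force: [-0.3, 1.7, -1.1]
grip_width: 60.1
```

Run:
```python
from ef import *
o=bot.get_obs();print(o["tool_pos"],o["tcp_rot"],o["contact_force"])
p=bot.capture("scene")
for s in([("-y",22),("+x",22),("+x",0)],[("-y",22),("+x",0)],[("-y",22),("-x",22)]):
    print(edgefit(p,496,-295,.0,s))
```

```text
[ 497.05300679 -214.12412248   32.04433167] [3.14149113e+00 3.36888933e-05 1.56967817e+00] [-0.25316131  1.70627788 -1.07073266]
(array([ 1.8234e+02,  4.9100e+02, -3.0600e+02, -4.0000e-02]), array([ 1.8116e+02,  4.9108e+02, -3.0592e+02, -3.0000e-02]))
(array([ 2.1842e+02,  4.9000e+02, -3.0600e+02, -2.0000e-02]), array([ 2.1703e+02,  4.8992e+02, -3.0558e+02, -2.0000e-02]))
(array([ 1.8604e+02,  4.9000e+02, -3.0600e+02,  2.0000e-02]), array([ 1.8524e+02,  4.8975e+02, -3.0617e+02,  2.0000e-02]))
```

step_arm:
  deltas:
    - [-4, 0, 0, 0, 0, 0]
    - [-8, 0, 0, 0, 0, 0]
    - [-12, 0, 0, 0, 0, 0]
    - [-15, 0, 0, 0, 0, 0]
    - [-18, 0, 0, 0, 0, 0]

```text
time: 15.85
tool_pos: [497.0, -231.7, 32.1]
tcp_rot: [3.142, -0.0, 1.571]
contact_force: [0.5, 2.9, 1.3]
grip_width: 60.2
```

step_arm:
  deltas:
    - [-2, 0, 0, 0, 0, 0]
    - [-4, 0, 0, 0, 0, 0]
    - [-6, 0, 0, 0, 0, 0]
    - [-7, 0, 0, 0, 0, 0]
    - [-8, 0, 0, 0, 0, 0]

```text
time: 16.27
tool_pos: [497.1, -239.5, 32.1]
tcp_rot: [3.141, -0.0, 1.571]
contact_force: [0.5, 3.7, 2.4]
grip_width: 60.2
```

step_arm:
  deltas:
    - [-1, 0, 0, 0, 0, 0]
    - [-2, 0, 0, 0, 0, 0]
    - [-3, 0, 0, 0, 0, 0]
    - [-4, 0, 0, 0, 0, 0]
    - [-5, 0, 0, 0, 0, 0]

```text
time: 16.68
tool_pos: [497.0, -244.6, 32.1]
tcp_rot: [3.141, 0.0, 1.571]
contact_force: [0.5, 2.8, 1.3]
grip_width: 59.8
```

step_arm:
  deltas:
    - [-1, 0, 0, 0, 0, 0]
    - [-2, 0, 0, 0, 0, 0]
    - [-3, 0, 0, 0, 0, 0]
    - [-4, 0, 0, 0, 0, 0]
    - [-5, 0, 0, 0, 0, 0]

```text
time: 17.1
tool_pos: [497.0, -249.6, 32.0]
tcp_rot: [3.142, -0.0, 1.571]
contact_force: [0.3, 3.5, 2.6]
grip_width: 59.9
```

step_arm:
  deltas:
    - [-1, 0, 0, 0, 0, 0]
    - [-2, 0, 0, 0, 0, 0]
    - [-3, 0, 0, 0, 0, 0]
    - [-4, 0, 0, 0, 0, 0]

```text
time: 17.43
tool_pos: [497.0, -251.3, 32.0]
tcp_rot: [-3.141, -0.004, 1.57]
contact_force: [2.8, 17.3, 8.1]
grip_width: 60.1
```

step_arm:
  deltas:
    - [-1, 0, 0, 0, 0, 0]
    - [-2, 0, 0, 0, 0, 0]
    - [-3, 0, 0, 0, 0, 0]

```text
time: 17.68
tool_pos: [497.0, -251.4, 32.1]
tcp_rot: [-3.14, -0.008, 1.57]
contact_force: [4.2, 30.3, 12.3]
grip_width: 60.2
```

Contact with the rail is clear: 30 N and the tool stopped. I back off straight, then lift and check.

step_arm:
  deltas:
    - [3, 0, 0, 0, 0, 0]
    - [6, 0, 0, 0, 0, 0]
    - [12, 0, 0, 0, 0, 0]
    - [20, 0, 0, 0, 0, 0]
    - [30, 0, 0, 0, 0, 0]

```text
time: 18.1
tool_pos: [497.0, -226.7, 32.0]
tcp_rot: [3.141, 0.001, 1.57]
contact_force: [-0.2, -0.1, 0.3]
grip_width: 60.2
```

step_arm:
  deltas:
    - [0, 0, -30, 0, 0, 0]
    - [10, 0, -70, 0, 0, 0]
    - [20, 0, -110, 0, 0, 0]
    - [20, 0, -150, 0, 0, 0]
    - [20, 0, -180, 0, 0, 0]

```text
time: 18.52
tool_pos: [497.4, -205.7, 215.4]
tcp_rot: [3.139, 0.002, 1.572]
contact_force: [1.0, -1.0, 0.2]
grip_width: 60.0
```

step_arm:
  deltas:
    - [30, 0, -20, 0, 0, 0]
    - [60, 0, -40, 0, 0, 0]
    - [90, 0, -40, 0, 0, 0]
    - [120, 0, -40, 0, 0, 0]
    - [150, 0, -40, 0, 0, 0]

```text
time: 18.93
tool_pos: [496.6, -54.9, 252.4]
tcp_rot: [3.14, 0.0, 1.57]
contact_force: [-0.3, 1.2, 0.2]
grip_width: 60.3
```

Run:
```python
from ef import *
o=bot.get_obs();print(o["tool_pos"],o["tcp_rot"],o["contact_force"])
P={n:bot.capture(n) for n in("scene","side")}
p=P["scene"]
for s in([("-y",22),("+x",22),("+x",0)],[("-x",22),("+x",22),("+y",22),("+y",0)]):
    print(edgefit(p,496,-330,.0,s))
print([(b["rect"],b["p"]) for b in bot.boxes_of("tray",p)][:2],proj(p,(496,-330,11)))
out=[]
for n,w,h in(("scene",100,75),("side",100,75)):
    q=P[n]; u,v=proj(q,(520,-300,10)).astype(int) ; u=max(u,w); v=max(v,h); out.append(cv2.resize(cv2.cvtColor(q["color"],cv2.COLOR_RGB2BGR)[v-h:v+h,u-w:u+w],(400,300),interpolation=cv2.INTER_CUBIC))
cv2.imwrite("pics/fin.png",np.hstack(out))
```

```text
[496.62859541 -54.87361196 252.42467663] [3.14046628e+00 4.64990308e-04 1.57037986e+00] [-0.2648986   1.16282744  0.22714315]
(array([ 1.654e+02,  4.900e+02, -3.440e+02,  2.000e-02]), array([ 1.6290e+02,  4.9008e+02, -3.4383e+02,  2.0000e-02]))
(array([ 159.06,  492.  , -329.  ,    0.  ]), array([ 1.5816e+02,  4.9158e+02, -3.2942e+02, -1.0000e-02]))
[([408.4, 197.8, 62.4, 44.0], 0.82), ([167.8, 159.3, 58.4, 35.0], 0.74)] [167.96140276 162.38776426]
```

View pics/fin.png

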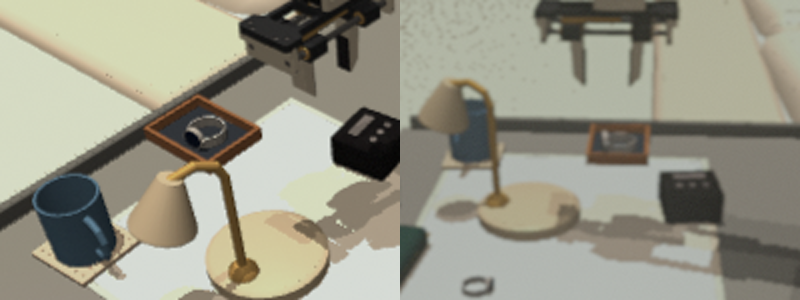

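The tray lies flat and square against the rail with the big watch inside, and the mug, lamp, clock and small watch look undisturbed. I'm handing it in.

```bash
python3 -c "
from plant import bot
bot.close_job()"
```

```text
the job is handed in; nothing more can be done
```

The tray is through the gap and against the bed-side rail with the watch still in it, and the job is handed in at about 19 s of the 67 s. No verdict was reported.

**What I did:** I pushed the brown tray about 110 mm in -x with two fingers from its +x side, turning it to line up with the gap. Then I pushed it from behind through the gap, squared it up, and pushed until the rail stopped it.

**Checks along the way:**
- **Forces:** about 2–4 N at the wrist while sliding, including through the gap, with no sign of touching the lamp or clock. It peaked at 30 N when the tray met the rail.
- **Alignment:** just before the gap the tray measured about -141 mm in the lamp's x, the middle of the allowed band.
- **Final pose:** fitting the tray's two sides and back end gives a centre at y about -329 mm and a yaw of 0 to -0.01 rad. That fits touching the rail, whose face I put at about y = -400 mm. The last picture shows it flat and flush, and the mug, lamp, clock and small watch look where they were. The jar, spectacle case and book were not in that picture, but nothing came near them.

**Checks that disagreed:**
- In the gap the two image fits gave x values 17 mm apart, because the lamp's foot hid part of the tray. I relied on the tool's path and the low forces there.
- At the end, a second fit that used the rail-side edge gave y = -344 mm. I took it to have locked onto the rail's own edge.

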